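Shim the rocking bench scale

TASK

The white bench scale rocks because the foot under its red pad is too short. With the fingertips only, push the yellow wedge thin end first squarely under that foot until it is snug, then press down firmly on the red pad to prove that the scale no longer rocks, and let go. Pick nothing up, do not shove the scale out of its place, and leave the padlock, the lock cylinder and the loupe alone.

Things in the scene. Friction and masses are not known exactly. Their poses are not given: they have to be found in the camera images.
- scale: White bench scale, loose, 1.1 to 1.8 kg, 150 mm square housing, underside 22 mm and top 48 mm above the worktop, low round steel pan on it (top at 56 mm). Origin: on the worktop under its middle. x and y run along the housing's DIAGONALS; -x points to the corner with the short foot and red pad. Rubber feet stand 78 mm from the middle at -x, +y, +x, -y. At the start it stands level on three feet.
- short_foot (a point): Centre of the flat underside of the short (-x) foot, a disc 18 mm across, 8 mm thick; it hangs 7 mm above the worktop at the start. The housing reaches 26 mm outward beyond this point, at 22 mm height and above. When the foot meets the ramp of the wedge, resistance to pushing rises steeply (some 5 to 12 N); pushing on lifts or slides the scale.
- press_pad: Round red pad, 26 mm across, 4 mm thick, fixed on top of the housing above the short foot. Origin: centre of its underside; its top is 4 mm higher, 52 mm above the worktop. The steel pan begins 32 mm from its centre. A press of 1 to 3 N rocks an unshimmed scale down by 7 mm; it rocks back when released. A firm press of about 10 N tests it well.
- wedge: Yellow plastic wedge, loose, 90 g, 104x44 mm. Origin: centre of its underside. x runs along it: thin tip (1.5 mm thick) at x = +52 mm, ramp rising evenly to 14.5 mm at x = -38 mm, then an upright heel block 14 mm thick, 26 mm high. At the start the tip points roughly at the short foot. It is snug with the foot's centre over about x = +23 mm of the wedge, where the foot's edge meets the ramp.
- padlock: Brass padlock lying flat, 76x48x15 mm, loose bystander; origin at the centre of its underside.
- cylinder: Silver lock cylinder lying on its side, 70x31x17 mm, loose bystander; origin at the centre of its underside.
- loupe: Black eye loupe, 36 mm across and 36 mm high, standing, loose bystander; origin at the centre of its underside.
- wedge_back (a point): Middle of the flat back of the wedge's heel, the face to push on (44 mm wide, 26 mm high), 13 mm above the worktop, at x = -52 mm of the wedge.
There are look-alikes about, which are no part of the job. There is more than one size of the wedge; the job needs the middle-sized. There is more than one size of the scale; the one meant has the size given above.

How it is judged (in metres and radians):
On the way, in this order (a step that is already met when the one before it is completed fails the run):
1. the wedge is pushed under the short foot until it is snug (less than about 1 mm of play left) (x of short_foot in the frame of wedge between 0.006 and 0.029 m and y of short_foot in the frame of wedge between -0.018 and 0.018 m), for 0.2 s.
2. the red pad is pressed with 4 N or more, the wedge carries the load and the scale does not rock (contact force between the fingers and press_pad above 4 N and contact force between wedge and scale above 0.5 N and angle between scale's own z axis and vertical below 0.022 rad), for 0.2 s.
At the end, for the whole second after the job is handed in: The wedge lies flat on the worktop with the short foot over its ramp, the foot's centre at x = 6 to 29 mm of the wedge and within 18 mm of its centre line; the scale stands level within 0.015 rad, within 25 mm of where it was; wedge and scale are at rest (all of step 1 and angle between scale's own z axis and vertical below 0.015 rad and distance of scale from where it was at the start of the episode below 0.025 m and height (world z) of wedge below 0.003 m and linear speed of each of scale, wedge below 0.01 m/s); the robot touches nothing.
It fails at once if the wedge is lifted or tipped up (height (world z) of wedge above 0.012 m or angle between wedge's own z axis and vertical above 0.3 rad).
It fails at once if the scale is lifted or tipped over (height (world z) of scale above 0.012 m or angle between scale's own z axis and vertical above 0.17 rad).
It fails at once if the scale is shoved more than 25 mm (distance of scale from where it was at the start of the episode above 0.025 m).
It fails at once if the padlock, the lock cylinder or the loupe is moved more than 15 mm (distance of any of padlock, cylinder, loupe from where it was at the start of the episode above 0.015 m).
It also fails if it takes over 45 s, if anything falls off the work surface, if the arm or the gripper's body presses on something with over 40 N, if the wrist force passes 120 N, or if a joint passes its speed limit or range.

ROBOT

A 6-joint arm with a two-finger parallel gripper is mounted at the origin on a cart in front of the work surface, level with it; the furniture and walls round the work are solid. World frame = base frame: x ahead of the robot, y to its left, z up, the work surface at z = 0. Lengths are in m, angles in degrees, forces in N, time in s.
With the tool pointing down it reaches from about 0.275 to 0.85 m from the base axis. Payload 5.2 kg.
Tool frame: the origin (TCP) lies between the finger pads; the fingertips stand 8 mm ahead of it and the grasp point (between the pads) lies 11 mm behind it; z points along the fingers, y is the line along which they close (so a half turn about z gives the same grasp; the last joint's range is limited). The gripper opens to 85 mm and grips with 20 to 120 N. Pads are 22 mm wide; open, the fingers measure 114 mm over their backs; the gripper's body (76 mm by 85 mm) begins 54 mm behind the grasp point. The pads swing forward as they close: fully open they stand 13 mm farther back than shut.
Start: joints at [56.734, 14.817, 87.949, -0, 77.235, -11.62], TCP at [0.203, 0.511, 0.239] pointing down, gripper open.
Joint ranges: [-179.93, 179.93], [-52.35, 119.4], [10.71, 147.94], [-69.91, 249.91], [12.55, 155.21], [-178.61, 178.61]. Speed limits (degrees/s): [147.25, 147.25, 180, 180, 180, 180].

INTERFACE

Orientations are given as a 3x3 rotation matrix whose columns are the frame's x, y, z axes.
In Python, from cell import readout, read_camera, camera_model, manip gives the robot as it stands. The module is installed in compiled form; this text tells all that it offers.
- The arm moves only by the shell command python3 -m jog 'ROWS' [FORCE]. ROWS is JSON, a list that holds one entry, the list of rows, each a list of 7 numbers: the finger opening in cm, from 0 to 8.54, then the shift along the tool's x, y, z in cm, then the turn, a rotation vector about the tool's x, y, z in rad. In form: [[[gripper, dx, dy, dz, ax, ay, az], ...]]. A call has 1 to 5 rows; each row is the pose to reach, as a shift and turn from the pose commanded when the call began, along the tool's axes at that moment; what a row does not reach only later rows make up. A row lasts 1/12 s, in which the tool goes at most 41.7 mm and 7.16 degrees, less where a joint would pass 70% of its speed; a pose out of reach is approached as far as the arm can. A call with a gripper value outside its range is refused whole. The fingers move at their own pace and stop on an object; FORCE is the grip in N (left out, the last holds). Time passes only in rows, so rows that repeat a pose let the fingers close. It gives the time, the measured TCP pose, the force, the opening and the grip force at its end, in the units of the state.
- readout.get_obs(): the state, without advancing time (a new reading comes with each control period).
- read_camera(name): name is "scene" or "top" or "wrist"; returns the picture (400x640x3 uint8, blue, green, red); there is no depth.
- camera_model(name): a dict with "intrinsics" (3x3 intrinsics, pixels), "extrinsics" (4x4, takes a point from camera to world coordinates). Camera axes: x right, y down, z forward; pixel columns grow to the right and rows downward; lengths in m; the calibration is good to about 2 mm. A picture is of the moment at which its call begins: read the wrist's pose just before it. camera_model takes no time and is no camera call; for the wrist camera it gives the pose at the moment of the call.
- manip.finish_job(): hands the job in; it is judged then, once.
The state is a dict: "time": time; "qpos": joint angles; "dq": joint speeds; "tau": joint torques, N m; "tcp_pos": TCP position; "ee_rot": TCP orientation; "contact_force": force on the tool from outside, world axes, zero at the start; "ft_torque": the same for the moment, N m; "width": opening from 0.0 (shut) to 1.0 (fully open); "gripper_force": force on a finger pad.
Only numpy, scipy, OpenCV 4.12 (cv2) and the standard library are available. Lean on these libraries where they do the work, as an engineer would, in place of code of your own. Each camera call takes 0.05 s, during which the arm holds its last target. There are 200 camera calls.

## Working session

There is one attempt and no reset: what is moved stays moved. The work goes in short steps, Python scripts to look and compute and a shell command to move; the robot and the scene stay as the last step left them, time stands still between calls to the robot, and variables do not carry over. Pictures are saved under pics/ and viewed, at most 10 in all, crops included, and the job is handed in when it is done.

```bash
mkdir -p pics; python3 - <<'E'
from cell import readout, read_camera, camera_model
import cv2,numpy as np
for n in("top","scene"):
    cv2.imwrite(f"pics/{n}0.png",read_camera(n)); m=camera_model(n); print(n,m["intrinsics"],np.round(m["extrinsics"],4).tolist())
o=readout.get_obs(); print(o["tcp_pos"],np.round(o["ee_rot"],3),o["contact_force"])
E
```

```text
top [[509.59970224   0.         324.19651041]
 [  0.         509.59970224 199.13555548]
 [  0.           0.           1.        ]] [[-0.1214, -0.9714, 0.2039, 0.2964], [-0.9926, 0.1189, -0.0242, -0.0085], [-0.0007, -0.2054, -0.9787, 1.2842], [0.0, 0.0, 0.0, 1.0]]
scene [[395.09071075   0.         324.85408158]
 [  0.         395.09071075 204.83134268]
 [  0.           0.           1.        ]] [[0.5808, -0.6354, 0.5088, 0.1149], [-0.814, -0.4533, 0.3632, -0.3385], [-0.0002, -0.6251, -0.7805, 0.7285], [0.0, 0.0, 0.0, 1.0]]
[0.202604   0.51083726 0.23854471] [[-0.929  0.369 -0.001]
 [ 0.369  0.929 -0.001]
 [ 0.    -0.002 -1.   ]] [ 0.66605225 -0.3456001  -0.48631883]
```

View pics/top0.png

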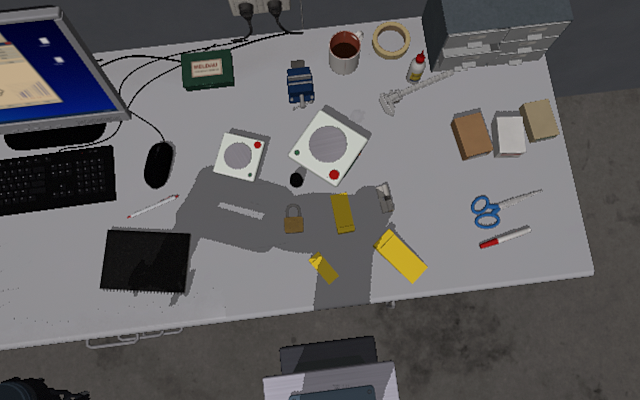

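View pics/scene0.png

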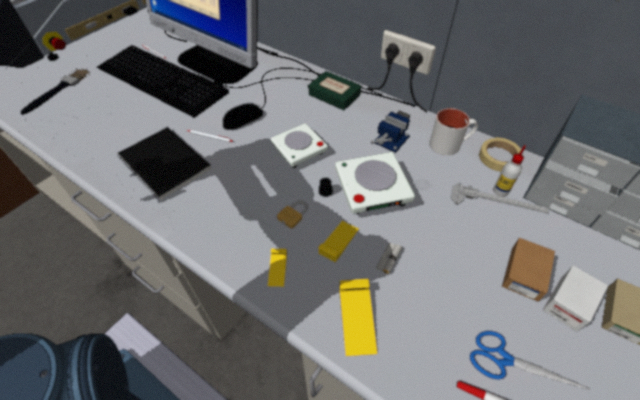

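```bash
cat > h.py <<'E'
import numpy as np,cv2
from cell import camera_model
def ray(n,uv,z,m=None):
    m=m or camera_model(n); E=np.array(m["extrinsics"]); K=np.array(m["intrinsics"])
    d=E[:3,:3]@np.linalg.inv(K)@[uv[0],uv[1],1]; o=E[:3,3]
    return o+d*(z-o[2])/d[2]
def yellow(im):
    h=cv2.cvtColor(im,cv2.COLOR_BGR2HSV); return cv2.inRange(h,(20,150,60),(35,255,255))
def red(im):
    h=cv2.cvtColor(im,cv2.COLOR_BGR2HSV); return cv2.inRange(h,(0,150,80),(8,255,255))|cv2.inRange(h,(172,150,80),(180,255,255))
def white(im):
    h=cv2.cvtColor(im,cv2.COLOR_BGR2HSV); return cv2.inRange(h,(0,0,215),(180,40,255))
def blobs(mask,amin):
    c,_=cv2.findContours(mask,cv2.RETR_EXTERNAL,cv2.CHAIN_APPROX_NONE)
    return [x for x in c if cv2.contourArea(x)>amin]
E
python3 - <<'E'
from h import *
np.set_printoptions(precision=4,suppress=True)
for n in("top","scene"):
    im=cv2.imread(f"pics/{n}0.png")
    for c in blobs(yellow(im),100):
        r=cv2.minAreaRect(c); p=np.array([ray(n,q,0.008)[:2] for q in cv2.boxPoints(r)])
        print(n,"Y",np.round(r[0]),p.tolist(),np.linalg.norm(p[1]-p[0]),np.linalg.norm(p[2]-p[1]))
    for c in blobs(red(im),20):
        x=c.reshape(-1,2).mean(0); print(n,"R",x,ray(n,x,.052),cv2.contourArea(c))
    for c in blobs(white(im),600):
        r=cv2.minAreaRect(c); p=np.array([ray(n,q,0.048)[:2] for q in cv2.boxPoints(r)])
        print(n,"W",np.round(r[0]),p.tolist(),p.mean(0),np.linalg.norm(p[1]-p[0]),np.linalg.norm(p[2]-p[1]))
a=cv2.resize(cv2.imread("pics/top0.png")[95:295,260:440],None,fx=3,fy=3,interpolation=cv2.INTER_CUBIC)
cv2.imwrite("pics/crop0.png",a)
E
```

```text
top Y [323. 268.] [[0.4137465917200658, 0.018960224569259655], [0.4316035100070349, -0.007817902241523378], [0.36636206607007654, -0.05133817988329879], [0.3488930953340852, -0.02467132016450116]] 0.03218598462377482 0.07842487215798631
top Y [400. 256.] [[0.4309274839193822, -0.1449692648305121], [0.46728539299756794, -0.19224854977901346], [0.3585494004290245, -0.2741574219602608], [0.3234687572272811, -0.2270785442393907]] 0.05964250445596001 0.13613441674268215
top Y [342. 213.] [[0.5705143383240415, -0.0542888083673653], [0.5749573544971023, -0.09783718562484664], [0.4733729312387459, -0.10633246938890883], [0.4691493745073869, -0.06345342370064898]] 0.04377443951067789 0.10193902537774645
top R [488.7179 243.3333] [ 0.3959 -0.4219  0.052 ] 62.5
top R [333.5417 174.3333] [ 0.6131 -0.0698  0.052 ] 56.0
top R [257.     144.1875] [0.7147 0.1124 0.052 ] 23.0
top R [420.037   57.1481] [ 0.9004 -0.3348  0.052 ] 37.5
top R [348.7714  38.6714] [ 0.9758 -0.1562  0.052 ] 133.0
scene Y [357. 317.] [[0.4401626920553865, -0.1395909875088389], [0.4823267905120773, -0.18670552800345716], [0.36
[... 843 characters left out ...]
9.] [[0.5977014110372514, 1.2281170519469067], [0.6753707521864526, 1.2965253831738632], [0.6675681870639975, 1.2002334852556227], [0.5922454838596708, 1.137781875737194]] 0.10349988568016874 0.09660750295493105
scene R [471.1475 389.2131] [ 0.3845 -0.4329  0.052 ] 173.5
scene R [358.4545 198.0455] [ 0.615  -0.0733  0.052 ] 44.0
scene R [518.7857 155.0952] [ 0.9572 -0.3185  0.052 ] 75.0
scene R [452.6308 118.0154] [ 0.9945 -0.1286  0.052 ] 318.5
scene W [374. 179.] [[0.6803971181314286, 0.03303057337424059], [0.815980321785525, -0.07744919425226066], [0.6944846690062533, -0.16636978205205122], [0.5747766860852822, -0.063821399595479]] [ 0.6914 -0.0687] 0.17489592381732033 0.15055917301487023
```

View pics/crop0.png

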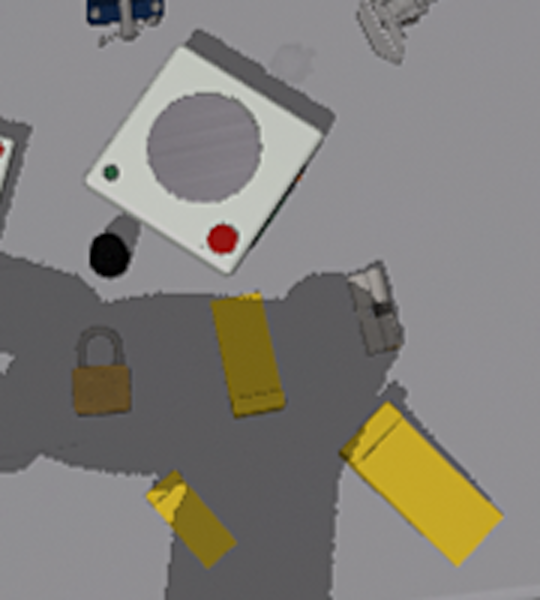

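Wedges: small at (323,268), about 78x32 mm. Large at (400,256), about 140x60 mm. The one at (342,213) measures 102x44 mm, so it is the middle-sized one. Its heel is at the lower end and its tip points at the foot. Scales: small at (240,155), and a 150 mm one at (330,147), which is the one meant, with its red pad at (334,174). The loupe is at (297,180), the padlock at (293,220) and the cylinder at (385,198). The crop confirms these.

```bash
cat >> h.py <<'E'
def plan(target,yaw=None):
    from cell import readout
    o=readout.get_obs(); R=np.array(o["ee_rot"]); d=(np.array(target)-o["tcp_pos"])
    print("shift cm",np.round(R.T@d*100,2))
    if yaw is not None:
        c,s=np.cos(yaw),np.sin(yaw); Rt=np.array([[c,s,0],[s,-c,0],[0,0,-1.]])  # tool x at yaw, z down
        print("rotvec",np.round(cv2.Rodrigues(R.T@Rt)[0].ravel(),3))
E
python3 - <<'E'
from h import *
print("pan",ray("top",(329,144),.056),"loupe",ray("top",(296,180),.03),"lock",ray("top",(293,220),.01),"cyl",ray("top",(385,198),.01))
plan([.415,-.089,.20],np.radians(185))
E
```

```text
pan [ 0.6917704  -0.06815487  0.056     ] loupe [0.61563335 0.0253759  0.03      ] lock [0.51791698 0.04495066 0.01      ] cyl [ 0.54597401 -0.19465929  0.01      ]
shift cm [-41.87 -47.91   3.92]
rotvec [-0.002 -0.001 -0.465]
```

```bash
python3 -m jog '[[[0.8,-13,-15,0,0,0,0],[0.8,-13,-15,0,0,0,0],[0.8,-13,-15,0,0,0,0],[0.8,-13,-15,0,0,0,0],[0.8,-13,-15,0,0,0,0]]]' 
python3 -m jog '[[[0.8,-14,-16,1,0,0,0],[0.8,-14,-16,1,0,0,0],[0.8,-14,-16,1,0,0,0],[0.8,-14,-16,1,0,0,0],[0.8,-14,-16,1,0,0,0]]]' 
python3 -m jog '[[[0.8,-14,-16,1,0,0,0],[0.8,-14,-16,1,0,0,0],[0.8,-14,-16,1,0,0,0],[0.8,-14,-16,1,0,0,0],[0.8,-14,-16,1,0,0,0]]]' 
python3 -c "
from h import *
plan([.415,-.089,.20],np.radians(185))"
```

```text
time: 0.52
tcp_pos: [0.2682, 0.3212, 0.2388]
ee_rot: [[-0.93, 0.369, -0.001], [0.369, 0.93, -0.001], [0.0, -0.001, -1.0]]
contact_force: [0.3, 0.4, -1.2]
width: 0.302
gripper_force: 0.0
time: 0.93
tcp_pos: [0.3378, 0.126, 0.2294]
ee_rot: [[-0.93, 0.368, 0.0], [0.368, 0.93, 0.0], [-0.0, 0.0, -1.0]]
contact_force: [0.4, 0.1, 0.9]
width: 0.095
gripper_force: 0.0
time: 1.35
tcp_pos: [0.4075, -0.0705, 0.2195]
ee_rot: [[-0.929, 0.369, 0.0], [0.369, 0.929, 0.0], [0.0, 0.0, -1.0]]
contact_force: [1.2, 0.6, 0.9]
width: 0.1
gripper_force: 0.0
shift cm [-1.38 -1.44  1.95]
rotvec [ 0.     0.    -0.466]
```

```bash
python3 -m jog '[[[0.8,-1.2,-1.0,2,0,0,-0.466],[0.8,-1.2,-1.0,2,0,0,-0.466],[0.8,-1.2,-1.0,2,0,0,-0.466],[0.8,-1.2,-1.0,2,0,0,-0.466],[0.8,-1.2,-1.0,2,0,0,-0.466]]]' 
python3 - <<'E'
from h import *
from cell import read_camera
m=camera_model("wrist"); im=read_camera("wrist"); cv2.imwrite("pics/w1.png",im)
print(np.round(m["extrinsics"],3))
for c in blobs(yellow(im),300):
    r=cv2.minAreaRect(c); p=np.array([ray("wrist",q,0.008,m)[:2] for q in cv2.boxPoints(r)])
    print("Y",np.round(cv2.boxPoints(r)).tolist(),np.round(p,4).tolist(),p.mean(0))
for c in blobs(red(im),100):
    x=c.reshape(-1,2).mean(0); print("R",x,ray("wrist",x,.052,m),cv2.contourArea(c))
plan([.415,-.089,.20],np.radians(185))
E
```

```text
time: 1.77
tcp_pos: [0.4147, -0.0822, 0.1992]
ee_rot: [[-0.996, -0.09, -0.001], [-0.09, 0.996, 0.001], [0.001, 0.001, -1.0]]
contact_force: [0.5, -0.2, 0.1]
width: 0.093
gripper_force: 0.0
[[-0.09   0.946  0.31   0.335]
 [ 0.996  0.085  0.029 -0.089]
 [ 0.001  0.312 -0.95   0.334]
 [ 0.     0.     0.     1.   ]]
Y [[409.0, 288.0], [415.0, 249.0], [463.0, 255.0], [458.0, 295.0]] [[0.5294, 0.0215], [0.4843, 0.0193], [0.4872, 0.0695], [0.5327, 0.0737]] [0.50841459 0.04599127]
Y [[288.0, 226.0], [333.0, 226.0], [333.0, 314.0], [288.0, 314.0]] [[0.4713, -0.1084], [0.4673, -0.0645], [0.5682, -0.0543], [0.5724, -0.1021]] [ 0.51979907 -0.08230645]
Y [[355.0, 123.0], [389.0, 105.0], [429.0, 184.0], [396.0, 201.0]] [[0.3664, -0.055], [0.3487, -0.0272], [0.4164, 0.0218], [0.4365, -0.0072]] [ 0.39199766 -0.01692758]
Y [[103.0, 91.0], [161.0, 51.0], [254.0, 184.0], [195.0, 225.0]] [[0.3594, -0.2766], [0.3219, -0.2243], [0.4317, -0.1432], [0.478, -0.1989]] [ 0.39778174 -0.21075674]
R [313.2        378.03076923] [ 0.61236951 -0.07099321  0.052     ] 310.5
shift cm [ 0.04 -0.69 -0.06]
rotvec [ 0.    -0.001 -0.001]
```

View pics/w1.png

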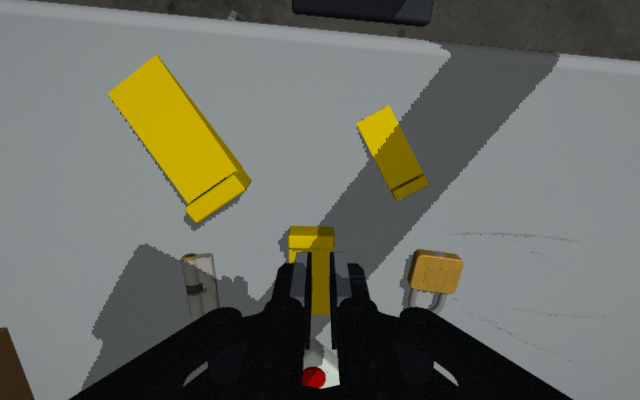

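The picture shows the middle wedge at (288..333, 226..314), squared to the tool. Its heel back is at about (0.472,-0.0865) and its yaw is about 5°. The red pad at (313,378) gives (0.612,-0.071), which agrees with the top view. Next I'll descend behind the heel.

```bash
python3 -m jog '[[[0.8,-2.0,-0.8,8,0,0,0],[0.8,-2.0,-0.8,8,0,0,0],[0.8,-2,-0.8,12,0,0,0],[0.8,-2,-0.8,16,0,0,0],[0.8,-2,-0.8,18.4,0,0,0]]]' 
python3 -m jog '[[[0.8,0,0,0,0,0,0],[0.8,0,0,0,0,0,0]]]'; python3 - <<'E'
from h import *
plan([.440,-.0895,.014],np.radians(185.1))
E
```

```text
time: 2.23
tcp_pos: [0.4338, -0.0872, 0.0126]
ee_rot: [[-0.996, -0.085, -0.004], [-0.085, 0.996, 0.002], [0.003, 0.002, -1.0]]
contact_force: [-0.1, -0.1, -0.6]
width: 0.095
gripper_force: 0.0
time: 2.4
tcp_pos: [0.4348, -0.0877, 0.0151]
ee_rot: [[-0.996, -0.086, -0.003], [-0.086, 0.996, 0.002], [0.003, 0.002, -1.0]]
contact_force: [0.3, 0.3, 0.3]
width: 0.093
gripper_force: 0.0
shift cm [-0.51 -0.22  0.11]
rotvec [ 0.002 -0.003 -0.003]
```

```bash
python3 -m jog '[[[0.8,-0.6,-0.2,0,0,0,0],[0.8,-1.2,-0.2,0,0,0,0],[0.8,-1.8,-0.2,0,0,0,0],[0.8,-2.3,-0.2,0,0,0,0],[0.8,-2.8,-0.2,0,0,0,0]]]' 
python3 -m jog '[[[0.8,-0.5,0,0,0,0,0],[0.8,-1,0,0,0,0,0],[0.8,-1.5,0,0,0,0,0],[0.8,-2,0,0,0,0,0],[0.8,-2.5,0,0,0,0,0]]]'
python3 -m jog '[[[0.8,-0.4,0,0,0,0,0],[0.8,-0.8,0,0,0,0,0],[0.8,-1.2,0,0,0,0,0],[0.8,-1.6,0,0,0,0,0],[0.8,-1.6,0,0,0,0,0]]]'
python3 - <<'E'
from h import *
from cell import read_camera
for n in("top","wrist"):
  m=camera_model(n); im=read_camera(n); cv2.imwrite(f"pics/{n}2.png",im)
  for c in blobs(yellow(im),200):
    r=cv2.minAreaRect(c); p=np.array([ray(n,q,0.008,m)[:2] for q in cv2.boxPoints(r)]); print(n,"Y",np.round(r[0]),np.round(p,4).tolist())
  for c in blobs(red(im),40):
    x=c.reshape(-1,2).mean(0); print(n,"R",x,ray(n,x,.052,m),cv2.contourArea(c))
a=cv2.resize(cv2.imread("pics/top2.png")[95:295,260:440],None,fx=3,fy=3,interpolation=cv2.INTER_CUBIC)
cv2.imwrite("pics/crop2.png",a)
E
```

```text
time: 2.82
tcp_pos: [0.4652, -0.0881, 0.0168]
ee_rot: [[-0.996, -0.088, 0.002], [-0.088, 0.996, -0.001], [-0.002, -0.001, -1.0]]
contact_force: [-0.2, -0.5, -0.4]
width: 0.092
gripper_force: 0.3
time: 3.23
tcp_pos: [0.489, -0.0855, 0.0156]
ee_rot: [[-0.996, -0.088, -0.0], [-0.088, 0.996, 0.0], [0.0, 0.0, -1.0]]
contact_force: [-0.1, -0.1, 0.5]
width: 0.1
gripper_force: 0.3
time: 3.65
tcp_pos: [0.5056, -0.0843, 0.0158]
ee_rot: [[-0.996, -0.088, 0.001], [-0.088, 0.996, -0.0], [-0.001, -0.0, -1.0]]
contact_force: [-0.6, 0.3, 0.4]
width: 0.096
gripper_force: 0.0
top Y [400. 256.] [[0.4309, -0.145], [0.4673, -0.1922], [0.3585, -0.2742], [0.3235, -0.2271]]
top R [488.5   243.225] [ 0.39623642 -0.42139279  0.052     ] 68.0
top R [420.  57.] [ 0.90086253 -0.33477557  0.052     ] 47.5
top R [347.73684211  39.02631579] [ 0.97510232 -0.15333348  0.052     ] 182.0
wrist Y [320. 337.] [[0.5134, -0.0915], [0.5119, -0.0748], [0.5706, -0.0687], [0.5722, -0.0873]]
wrist Y [ 46. 266.] [[0.5134, -0.2141], [0.5076, -0.1978], [0.5131, -0.1974], [0.519, -0.2137]]
wrist Y [596. 298.] [[0.5304, 0.0247], [0.4843, 0.0169], [0.4868, 0.0607], [0.5337, 0.0729]]
wrist Y [559.  42.] [[0.3929, -0.0384], [0.3761, -0.0032], [0.4155, 0.0299], [0.4358, -0.0079]]
wrist Y [88. 90.] [[0.4076, -0.2058], [0.4021, -0.1437], [0.4679, -0.1461], [0.4742, -0.2183]]
```

View pics/crop2.png

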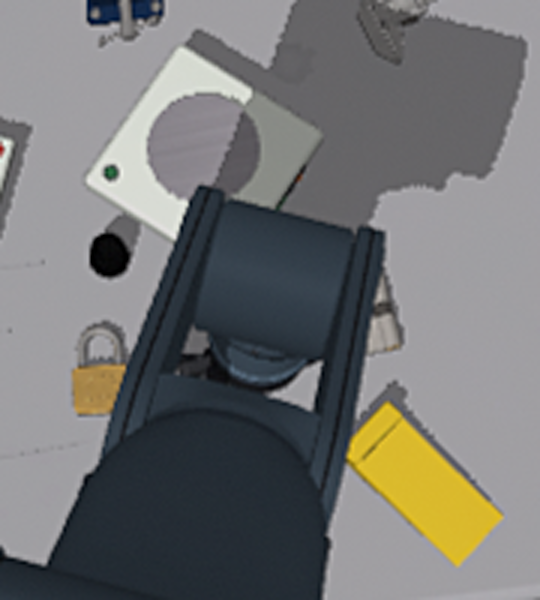

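The arm hides the wedge in the top view, while the scale, the loupe at (109,255) and the padlock at (100,385) have not moved. I'll keep pushing slowly and watch the force.

```bash
python3 -m jog '[[[0.8,-0.2,0,0,0,0,0],[0.8,-0.4,0,0,0,0,0],[0.8,-0.6,0,0,0,0,0],[0.8,-0.8,0,0,0,0,0],[0.8,-1.0,0,0,0,0,0]]]' | egrep 'tcp|cont'
python3 -m jog '[[[0.8,-0.1,0,0,0,0,0],[0.8,-0.2,0,0,0,0,0],[0.8,-0.3,0,0,0,0,0]]]' | egrep 'tcp|cont'
python3 -m jog '[[[0.8,-0.1,0,0,0,0,0],[0.8,-0.2,0,0,0,0,0],[0.8,-0.3,0,0,0,0,0]]]' | egrep 'tcp|cont'
```

```text
tcp_pos: [0.5147, -0.0833, 0.0157]
contact_force: [0.3, -0.5, 0.2]
tcp_pos: [0.5176, -0.0831, 0.0158]
contact_force: [-0.7, -0.2, 1.1]
tcp_pos: [0.5205, -0.0828, 0.0157]
contact_force: [-0.5, -1.0, -0.2]
```

```bash
python3 -m jog '[[[0.8,-0.1,0,0,0,0,0],[0.8,-0.2,0,0,0,0,0]]]' | egrep 'tcp|cont'
python3 -m jog '[[[0.8,-0.1,0,0,0,0,0],[0.8,-0.2,0,0,0,0,0]]]' | egrep 'tcp|cont'
python3 - <<'E'
from h import *
from cell import read_camera
n="wrist"; m=camera_model(n); im=read_camera(n); cv2.imwrite("pics/w3.png",im)
for c in blobs(yellow(im),200): print(c.reshape(-1,2).min(0),c.reshape(-1,2).max(0))
E
```

```text
tcp_pos: [0.5226, -0.0826, 0.0157]
contact_force: [-1.4, 0.1, 0.6]
tcp_pos: [0.5246, -0.0824, 0.0157]
contact_force: [-1.2, -0.3, -0.4]
[302 285] [339 388]
[552 209] [639 310]
[513   0] [639  66]
[0 0] [170 121]
```

View pics/w3.png

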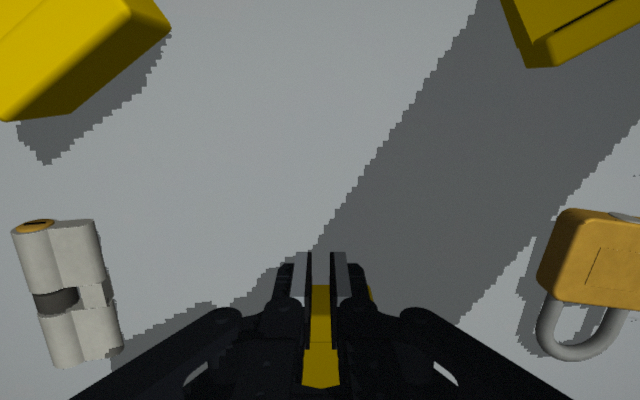

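The wedge heel (302–339, 285–388) sits against the fingertips, and the padlock and cylinder are untouched. Now 2 mm at a time until the force rises.

```bash
for i in 1; do python3 -m jog '[[[0.8,-0.1,0,0,0,0,0],[0.8,-0.2,0,0,0,0,0]]]' | egrep 'tcp|cont'; done
python3 -m jog '[[[0.8,-0.1,0,0,0,0,0],[0.8,-0.2,0,0,0,0,0]]]' | egrep 'tcp|cont'
```

```text
tcp_pos: [0.5265, -0.0823, 0.0157]
contact_force: [-0.1, -0.0, -0.6]
tcp_pos: [0.5283, -0.0821, 0.0157]
contact_force: [-2.5, -0.8, 1.4]
```

```bash
python3 -m jog '[[[0.8,-0.1,0,0,0,0,0],[0.8,-0.1,0,0,0,0,0]]]' | egrep 'tcp|cont'; python3 -m jog '[[[0.8,-0.1,0,0,0,0,0],[0.8,-0.1,0,0,0,0,0]]]' | egrep 'tcp|cont'
```

```text
tcp_pos: [0.5289, -0.0819, 0.0157]
contact_force: [-3.5, -0.8, 3.0]
tcp_pos: [0.5295, -0.0818, 0.0156]
contact_force: [-5.1, -0.8, 3.5]
```

```bash
python3 -m jog '[[[0.8,-0.1,0,0,0,0,0],[0.8,-0.1,0,0,0,0,0],[0.8,-0.1,0,0,0,0,0]]]' | egrep 'tcp|cont'; python3 -m jog '[[[0.8,-0.1,0,0,0,0,0],[0.8,-0.1,0,0,0,0,0],[0.8,-0.1,0,0,0,0,0]]]' | egrep 'tcp|cont'
```

```text
tcp_pos: [0.5298, -0.0817, 0.0155]
contact_force: [-6.9, -0.8, 4.8]
tcp_pos: [0.5301, -0.0815, 0.0154]
contact_force: [-7.7, -1.8, 6.2]
```

Resistance is up to about 8 N, so the wedge is snug. Back off and check.

```bash
python3 -m jog '[[[0.8,0.6,0,0,0,0,0],[0.8,1.5,0,0,0,0,0],[0.8,3,0,0,0,0,0],[0.8,4,0,-4,0,0,0],[0.8,5,0,-8,0,0,0]]]'  | egrep 'tcp|cont'
python3 -m jog '[[[0,4,0,-4,0,0,0],[0,6,0,-8,0,0,0],[0,6,0,-10,0,0,0],[0,6,0,-10,0,0,0]]]'  | egrep 'tcp|cont'
python3 - <<'E'
from h import *
from cell import read_camera
n="wrist"; m=camera_model(n); im=read_camera(n); cv2.imwrite("pics/w4.png",im)
for c in blobs(yellow(im),200):
    r=cv2.minAreaRect(c); p=np.array([ray(n,q,0.008,m)[:2] for q in cv2.boxPoints(r)]); print(n,"Y",np.round(r[0]),np.round(p,4).tolist())
for c in blobs(red(im),40):
    x=c.reshape(-1,2).mean(0); print(n,"R",x,ray(n,x,.052,m),cv2.contourArea(c))
E
```

```text
tcp_pos: [0.4798, -0.0853, 0.0942]
contact_force: [2.0, -0.6, 0.7]
tcp_pos: [0.4243, -0.0929, 0.2021]
contact_force: [1.0, -0.1, 0.2]
wrist Y [449. 260.] [[0.5292, 0.0218], [0.4844, 0.0194], [0.4876, 0.0695], [0.5328, 0.0739]]
wrist Y [406. 140.] [[0.3658, -0.0554], [0.3486, -0.0273], [0.4166, 0.0216], [0.4362, -0.0077]]
wrist Y [192. 125.] [[0.3586, -0.2766], [0.3224, -0.225], [0.4318, -0.1431], [0.477, -0.1981]]
wrist R [321.41666667 367.39583333] [ 0.61483566 -0.07572678  0.052     ] 150.0
```

View pics/w4.png

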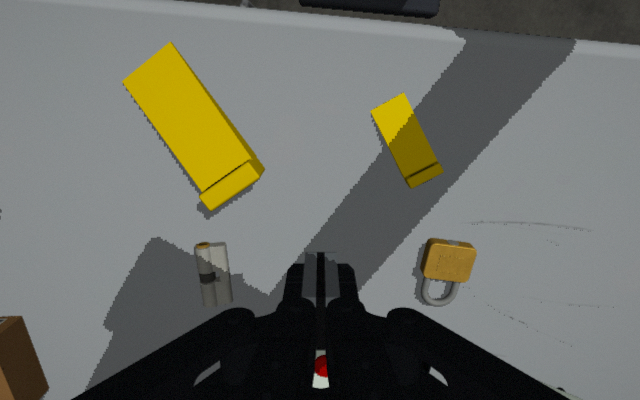

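```bash
python3 -m jog '[[[8.5,0,4,-3,0,0,0],[8.5,0,8,-6,0,0,0],[8.5,0,9,-6,0,0,0],[8.5,0,9,-6,0,0,0],[8.5,0,9,-6,0,0,0]]]'  | egrep 'tcp|cont'
python3 - <<'E'
from h import *
from cell import read_camera
for n in ("wrist","top"):
  m=camera_model(n); im=read_camera(n); cv2.imwrite(f"pics/{n}5.png",im)
  for c in blobs(yellow(im),150):
    r=cv2.minAreaRect(c); p=np.array([ray(n,q,0.008,m)[:2] for q in cv2.boxPoints(r)]); print(n,"Y",np.round(r[0]),np.round(p,4).tolist())
  for c in blobs(red(im),40):
    x=c.reshape(-1,2).mean(0); print(n,"R",x,ray(n,x,.052,m),cv2.contourArea(c))
a=np.vstack([cv2.imread("pics/top5.png")[95:275,240:440],cv2.imread("pics/wrist5.png")[220:400,200:400]])
a=cv2.imread("pics/wrist5.png"); b=cv2.resize(cv2.imread("pics/top5.png")[115:265,260:420],(480,450))
cv2.imwrite("pics/c5.png",np.hstack([cv2.resize(a[200:400,180:400],(320,291)),np.zeros((291,1,3),np.uint8),b[:291]]))
E
```

```text
tcp_pos: [0.415, -0.0009, 0.2553]
contact_force: [-1.0, 0.3, -0.4]
wrist Y [245. 286.] [[0.5412, -0.1042], [0.5342, -0.0565], [0.6199, -0.0491], [0.6275, -0.0999]]
wrist Y [351. 241.] [[0.5286, 0.0195], [0.4848, 0.0208], [0.4877, 0.0685], [0.5319, 0.0688]]
wrist Y [306. 135.] [[0.3662, -0.0532], [0.3486, -0.0254], [0.4157, 0.0194], [0.4352, -0.0094]]
wrist Y [120. 121.] [[0.3604, -0.2774], [0.3206, -0.2216], [0.4289, -0.1442], [0.4767, -0.2033]]
wrist R [245.63636364 335.06818182] [ 0.61470463 -0.06742341  0.052     ] 136.0
top Y [324. 268.] [[0.409, 0.0158], [0.4269, -0.011], [0.3668, -0.051], [0.3493, -0.0244]]
top Y [400. 256.] [[0.4309, -0.145], [0.4673, -0.1922], [0.3585, -0.2742], [0.3235, -0.2271]]
top R [488.5 243.3] [ 0.39605664 -0.42135863  0.052     ] 65.0
top R [333.54166667 174.33333333] [ 0.6131214  -0.06984012  0.052     ] 56.0
top R [419.93103448  57.17241379] [ 0.90039956 -0.33451759  0.052     ] 40.5
top R [348.53623188  38.89855072] [ 0.97521133 -0.15548048  0.052     ] 154.5
```

View pics/c5.png

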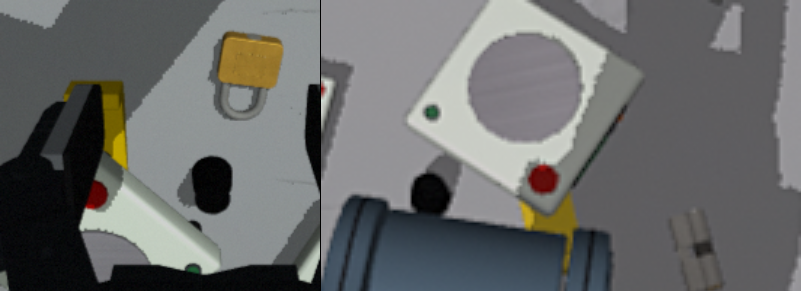

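The wedge is under the foot. The foot centre sits at about x=+21 mm of the wedge and 3 mm off its centre line, inside the limits. The pad reads (0.613,-0.070), unmoved. Next I'll close the fingers and go above the pad.

```bash
python3 -m jog '[[[0,-5,-2,0,0,0,0],[0,-10,-4,0,0,0,0],[0,-14,-6,4,0,0,0],[0,-17,-8,8,0,0,0],[0,-19.1,-8.7,12,0,0,0]]]'  | egrep 'tcp|cont'
python3 -m jog '[[[0,0,0,0,0,0,0],[0,0,0,0,0,0,0],[0,0,0,0,0,0,0]]]'  
python3 -c "
from h import *
plan([.613,-.0705,.066],np.radians(185))"
```

```text
tcp_pos: [0.5849, -0.0632, 0.1739]
contact_force: [0.4, 0.0, -0.2]
time: 8.2
tcp_pos: [0.5815, -0.0611, 0.1744]
ee_rot: [[-0.996, -0.087, -0.003], [-0.087, 0.996, 0.001], [0.003, 0.001, -1.0]]
contact_force: [-0.5, 0.0, 1.3]
width: 0.004
gripper_force: 0.0
shift cm [-3.09 -1.23 10.83]
rotvec [ 0.001 -0.003 -0.   ]
```

```bash
python3 -m jog '[[[0,-3.1,-1.2,3,0,0,0],[0,-3.1,-1.2,6,0,0,0],[0,-3.1,-1.2,9,0,0,0],[0,-3.1,-1.2,9.8,0,0,0],[0,-3.1,-1.2,10,0,0,0]]]'  | egrep 'tcp|cont'
python3 -m jog '[[[0,0,0,0,0,0,0],[0,0,0,0,0,0,0],[0,0,0,0,0,0,0]]]'  | egrep 'tcp|cont'
python3 -c "
from h import *
plan([.613,-.0705,.060],np.radians(185))"
```

```text
tcp_pos: [0.6127, -0.0692, 0.0755]
contact_force: [-0.2, -0.0, 0.2]
tcp_pos: [0.6156, -0.0699, 0.0784]
contact_force: [0.8, 0.2, 0.4]
shift cm [ 0.27 -0.04  1.84]
rotvec [-0.002  0.004  0.001]
```

```bash
python3 -m jog '[[[0,0.3,0,0.6,0,0,0],[0,0.3,0,1.2,0,0,0],[0,0.3,0,1.5,0,0,0],[0,0.3,0,1.7,0,0,0],[0,0.3,0,1.7,0,0,0]]]'  | egrep 'tcp|cont'
python3 -m jog '[[[0,0,0,0.1,0,0,0],[0,0,0,0.2,0,0,0]]]'  | egrep 'tcp|cont'
```

```text
tcp_pos: [0.6107, -0.0697, 0.06]
contact_force: [-6.0, 1.2, 13.9]
tcp_pos: [0.6107, -0.0697, 0.0597]
contact_force: [-11.8, 2.2, 32.3]
```

```bash
python3 -m jog '[[[0,0,0,0.1,0,0,0],[0,0,0,0.1,0,0,0]]]'  | egrep 'tcp|cont'
```

```text
tcp_pos: [0.6107, -0.0698, 0.0597]
contact_force: [-12.1, 2.3, 31.4]
```

It's firm and doesn't rock, but the press is harder than needed. Ease to about 10 N and hold.

```bash
python3 -m jog '[[[0,0,0,-0.2,0,0,0],[0,0,0,-0.25,0,0,0],[0,0,0,-0.25,0,0,0],[0,0,0,-0.25,0,0,0],[0,0,0,-0.25,0,0,0]]]'  | egrep 'tcp|cont'
```

```text
tcp_pos: [0.6109, -0.0697, 0.0599]
contact_force: [-6.7, 1.2, 16.3]
```

```bash
python3 -m jog '[[[0,0,0,-0.05,0,0,0],[0,0,0,-0.05,0,0,0],[0,0,0,-0.05,0,0,0],[0,0,0,-0.05,0,0,0]]]'  | egrep 'tcp|cont'
python3 -m jog '[[[0,0,0,-0.3,0,0,0],[0,0,0,-1,0,0,0],[0,0,0,-3,0,0,0],[0,0,0,-6,0,0,0],[0,0,0,-9,0,0,0]]]'  | egrep 'tcp|cont'
python3 -m jog '[[[0,4,4,-4,0,0,0],[0,8,8,-6,0,0,0],[0,12,11,-6,0,0,0],[0,16,14,-6,0,0,0],[0,18,16,-6,0,0,0]]]'  | egrep 'tcp|cont'
python3 -m jog '[[[0,4,3,0,0,0,0],[0,4,4,0,0,0,0],[0,4,4,0,0,0,0],[0,4,4,0,0,0,0]]]'  | egrep 'tcp|cont|time'
python3 - <<'E'
from h import *
from cell import read_camera
for n in ("wrist","top"):
  m=camera_model(n); im=read_camera(n); cv2.imwrite(f"pics/{n}6.png",im)
  for c in blobs(yellow(im),150):
    r=cv2.minAreaRect(c); p=np.array([ray(n,q,0.008,m)[:2] for q in cv2.boxPoints(r)]); print(n,"Y",np.round(r[0]),np.round(p,4).tolist())
  for c in blobs(red(im),40):
    x=c.reshape(-1,2).mean(0); print(n,"R",x,ray(n,x,.052,m),cv2.contourArea(c))
a=cv2.imread("pics/wrist6.png"); b=cv2.resize(cv2.imread("pics/top6.png")[115:265,260:420],(427,400))
cv2.imwrite("pics/c6.png",np.hstack([a[:,100:470],b]))
E
```

```text
tcp_pos: [0.6109, -0.0697, 0.06]
contact_force: [-5.4, 1.1, 13.4]
tcp_pos: [0.6103, -0.0696, 0.1484]
contact_force: [0.9, -0.7, -0.2]
tcp_pos: [0.4533, 0.048, 0.2061]
contact_force: [-0.1, -0.1, 0.1]
time: 11.53
tcp_pos: [0.4112, 0.0841, 0.2059]
contact_force: [-0.1, -0.5, -0.9]
wrist Y [156. 306.] [[0.5424, -0.1102], [0.5277, -0.0561], [0.614, -0.0468], [0.6306, -0.1048]]
wrist Y [272. 257.] [[0.5292, 0.0173], [0.484, 0.0216], [0.4868, 0.0685], [0.5324, 0.066]]
wrist Y [213. 138.] [[0.3661, -0.0519], [0.3466, -0.0208], [0.4141, 0.0199], [0.4361, -0.0127]]
wrist Y [ 12. 147.] [[0.4033, -0.2644], [0.352, -0.2025], [0.4273, -0.1412], [0.4867, -0.2052]]
top Y [323. 268.] [[0.4137, 0.019], [0.4316, -0.0078], [0.3664, -0.0513], [0.3489, -0.0247]]
top Y [400. 256.] [[0.4309, -0.145], [0.4673, -0.1922], [0.3585, -0.2742], [0.3235, -0.2271]]
top Y [337. 194.] [[0.6034, -0.0501], [0.6082, -0.0932], [0.5428, -0.0992], [0.5381, -0.0565]]
top R [488.5 243.3] [ 0.39605664 -0.42135863  0.052     ] 65.0
top R [333.54166667 174.375     ] [ 0.61301488 -0.06982669  0.052     ] 55.0
top R [419.93103448  57.20689655] [ 0.90030257 -0.33450192  0.052     ] 41.5
top R [348.64285714  38.81428571] [ 0.97541872 -0.15579238  0.052     ] 157.0
```

View pics/c6.png

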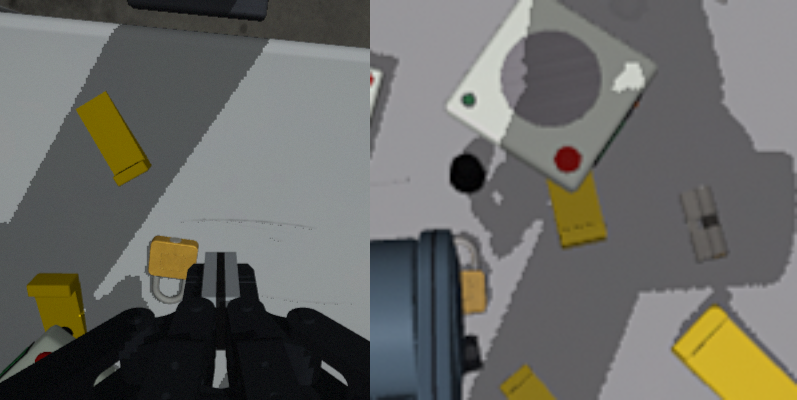

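The pad at (333.5,174.4) in the top view is where it started. The wedge is square under the foot, with the foot at about +21 mm of it. The scale is level, the bystanders are in place and the arm is clear, so I'm handing in.

```bash
python3 -c "
from cell import manip
print(manip.finish_job())"
```

```text
the job is handed in; nothing more can be done
None
```

The job is handed in: the wedge is snug under the short foot, a 13–32 N press on the red pad did not rock the scale, nothing else was moved, and the arm is clear; no verdict came back.

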